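# Shut the tall canister, open the low one

## Task

On the worktop stand three white canisters with push-push buttons in their black lids. We have finished with the tall square one and need the low square one next: press the tall one's raised button so that it stays latched down (shut), and after that press the low one's latched button so that it springs fully up (open). Look at each button once you have let go of it and press again if it did not end as wanted; leave the round canister shut, and keep all three standing where they are.

Things in the scene. Friction and masses are not known exactly. Their poses are not given: they have to be found in the camera images.
- tall: tall square canister, white with black lid, 90 x 90 mm (lid 94 x 94 mm), lid top 190 mm above its origin (centre of its underside, z up); loose, about 1.2 kg. Centred on the lid, over the origin: an upright round push button, 48 mm across, white sides, steel top, moving straight down. Button top above the origin: 210 mm up, 199 mm latched, 192 mm fully pressed. It starts up.
- tall_button (a joint): travel of the tall canister's button, m: 0 = up (open), 0.011 = latched down (shut), 0.018 = end of travel. Spring 1.5 N (up) to 3.5 N (end), plus 1 N at 50 mm/s. A press past 0.017, best to the end of travel, then let go, flips it: up to latched, latched to up. A press short of 0.0135 leaves it as it was. Settles within 0.5 s of release.
- low: low square canister, same make, 90 x 90 mm (lid 94 x 94 mm), lid top 84 mm above its origin; loose, about 0.8 kg. Origin: centre of its underside, z up. The same button, exactly over the origin: its top is 104 mm above the origin when up, 93 mm when latched, 86 mm at the end of travel. It starts latched (shut).
- low_button (a joint): the same for the low canister's button, same push-push latch: 0 = up (open), 0.011 = latched (shut), 0.018 = end of travel
- round: round canister of the same make, 92 mm across (lid 96 mm), lid top 130 mm above its origin; loose, about 1.0 kg; its button is latched (shut) and must stay so. Origin: centre of its underside, z up
- round_button (a joint): the same for the round canister's button; it starts latched at 0.011
Things that resemble listed ones, but are neither listed nor needed, are in the scene too. Leave any orange look-alike of the low alone.

How it is judged:
On the way, in this order (a step that is already met when the one before it is completed fails the run):
1. the tall canister's button is latched down and let go (value of joint tall_button between 0.009 and 0.0135 m and contact force between tall and the fingers below 0.1 N), for 0.2 s.
2. then the low canister's button is fully up and let go (value of joint low_button below 0.002 m and contact force between low and the fingers below 0.1 N), for 0.2 s.
At the end, for the whole second after the job is handed in: The tall canister's button is latched down (9 to 13.5 mm), the low canister's button is up (less than 2 mm down), the round canister's button is still latched down (9 to 13.5 mm); all three canisters stand upright (within 0.1 rad), at rest and within 30 mm of where they stood (value of joint tall_button between 0.009 and 0.0135 m and value of joint low_button below 0.002 m and value of joint round_button between 0.009 and 0.0135 m and angle between each of tall, low, round's own z axis and vertical below 0.1 rad and distance of each of tall, low, round from where it was at the start of the episode below 0.03 m and linear speed of each of tall, low below 0.02 m/s); the robot touches nothing.
It fails at once if the round canister's button springs up (value of joint round_button below 0.006 m).
It fails at once if a canister is knocked or pushed more than 40 mm from its place (distance of any of tall, low, round from where it was at the start of the episode above 0.04 m).
It fails at once if a canister is tipped (angle between any of tall, low, round's own z axis and vertical above 0.35 rad).
It also fails if it takes over 48 s, if anything falls off the work surface, if the arm or the gripper's body presses on something with over 40 N, if the wrist force passes 120 N, or if a joint passes its speed limit or range.

## Robot

A 6-joint arm with a two-finger parallel gripper is mounted at the origin on the work surface. World frame = base frame: x ahead of the robot, y to its left, z up, the work surface at z = 0. Lengths are in m, angles in rad, forces in N, time in s.
With the tool pointing down it reaches from about 0.15 to 0.775 m from the base axis. Payload 6.1 kg.
Tool frame: the origin (TCP) lies on the mounting face of the last link; the fingertips stand 173 mm ahead of it and the grasp point (between the pads) lies 155 mm ahead of it; z points along the fingers, y is the direction in which the jaws open and shut (so a half turn about z gives the same grasp; the last joint's range is limited). The gripper opens to 85 mm and grips with 20 to 120 N. Pads are 22 mm wide; open, the fingers measure 114 mm over their backs; the gripper's body (76 mm by 85 mm) begins 54 mm behind the grasp point. The pads swing forward as they close: fully open they stand 13 mm farther back than shut.
Start: joints at [-1.167, 0.126, -0.04, 1.405, 0, 1.571], TCP at [0.206, -0.483, 0.405] pointing down, gripper open.
Joint ranges: [-2.72, 2.72], [-0.95, 1.95], [-1.27, 1.35], [-1.78, 2.02], [-1.46, 1.47], [-3.14, 3.14]. Speed limits (rad/s): [2.39, 2.39, 3.01, 3.14, 3.14, 3.14].

## Interface

Orientations are given as a unit quaternion [w, x, y, z].
In Python, from bench import state, read_camera, camera_model, close_job gives the robot as it stands.
- The arm moves only by the tool servo_tool, never from a script. Its argument "targets" is a list of rows, each a list of 3 entries, a list of its own where there are three numbers: the shift along the tool's x, y, z in mm, then the turn, a rotation vector about the tool's x, y, z in degrees, then the closure in counts, from 0 (fully open) to 255 (shut). A call has 1 to 10 rows; each row is the pose to reach, as a shift and turn from the pose commanded when the call began, along the tool's axes at that moment; what a row does not reach only later rows make up. A row lasts 1/10 s, in which the tool goes at most 50 mm and 8.59 degrees, less where a joint would pass 70% of its speed; a pose out of reach is approached as far as the arm can. A call with a gripper value outside its range is refused whole. The fingers move at their own pace and stop on an object; "newtons" is the grip in N (left out, the last holds). Time passes only in rows, so rows that repeat a pose let the fingers close. It gives the time, the measured TCP pose, the force and the opening at its end, in the units of the state.
- state(): the state, without advancing time (a new reading comes with each control period).
- read_camera(name): name is "scene" or "top"; returns (picture, depth): 400x640x3 uint8, red, green, blue; 400x640 float32, m along the optical axis (not along the pixel's ray), 0 where there is no reading.
- camera_model(name): a dict with "camera_matrix" (3x3 intrinsics, pixels), "xyz" and "orientation" of the camera in the world. Camera axes: x right, y up, looking along -z (the intrinsics and any distortion apply to the point x, -y, -z); pixel columns grow to the right and rows downward; lengths in m; the calibration is good to about 2 mm. A picture is of the moment at which its call begins. camera_model takes no time and is no camera call.
- close_job(): hands the job in, once; it reports no verdict.
The state is a dict: "time": time; "joints": joint angles; "qvel": joint speeds; "tau": joint torques, N m; "position": TCP position; "ee_rot": TCP orientation; "contact_force": force on the tool from outside, world axes, zero at the start; "ft_torque": the same for the moment, N m; "finger_gap": finger opening in m.
Only numpy, scipy, OpenCV 4.12 (cv2) and the standard library are available. Lean on these libraries where they do the work, as an engineer would, in place of code of your own. Each camera call takes 0.05 s, during which the arm holds its last target. There are 200 camera calls.

## Working session

There is one attempt and no reset: what is moved stays moved. The work goes in short steps, Python scripts to look and compute and a tool call to move; the robot and the scene stay as the last step left them, time stands still between calls to the robot, and variables do not carry over. Pictures are saved under pics/ and viewed, about 8 in all and at most 12, crops included, and the job is handed in when it is done.

Besides the shell and the picture viewer there is one more tool, called in YAML: its name, and indented under it one key for each argument. servo_tool: Moves the arm, as the interface text tells. Its arguments: {"type":"object","properties":{"targets":{"type":"array","items":{"type":"array"}},"newtons":{"type":"number"}},"required":["targets"]}

```bash
mkdir -p pics; cat > h.py <<'E'
import numpy as np, cv2
from scipy.spatial.transform import Rotation as R
from bench import state, read_camera, camera_model, close_job
def world(name, depth):
    m=camera_model(name); K=np.array(m["camera_matrix"]); q=m["orientation"]
    Rm=R.from_quat([q[1],q[2],q[3],q[0]]).as_matrix()
    v,u=np.mgrid[:400,:640]
    p=np.stack([(u-K[0,2])/K[0,0]*depth,-(v-K[1,2])/K[1,1]*depth,-depth],-1)
    return p@Rm.T+np.array(m["xyz"])
E
python3 - <<'E'
from h import *
s=state(); print(s["time"],s["position"],s["ee_rot"],s["finger_gap"])
a=[]
for n in("scene","top"):
    p,d=read_camera(n); np.savez(n+".npz",p=p,d=d); a.append(p); m=camera_model(n); print(n,m)
    cv2.imwrite(f"pics/{n}0.png",cv2.cvtColor(p,cv2.COLOR_RGB2BGR))
E
```

```text
0.0 [ 0.20622627 -0.48266898  0.4039239 ] [-7.74891929e-04  9.79686666e-01  2.00532811e-01 -1.64227006e-04] 0.08512542823350555
scene {'camera_matrix': array([[436.33571761,   0.        , 327.02614977],
       [  0.        , 436.33571761, 197.99948221],
       [  0.        ,   0.        ,   1.        ]]), 'xyz': array([ 1.2307117 , -0.16849072,  0.70788511]), 'orientation': array([0.71089943, 0.3391452 , 0.26412014, 0.55663551])}
top {'camera_matrix': array([[448.84944014,   0.        , 320.92259607],
       [  0.        , 448.84944014, 200.35030785],
       [  0.        ,   0.        ,   1.        ]]), 'xyz': array([ 0.46785232, -0.0089191 ,  1.00736956]), 'orientation': array([ 0.70779515,  0.05924369, -0.03617947, -0.70299876])}
```

View pics/scene0.png

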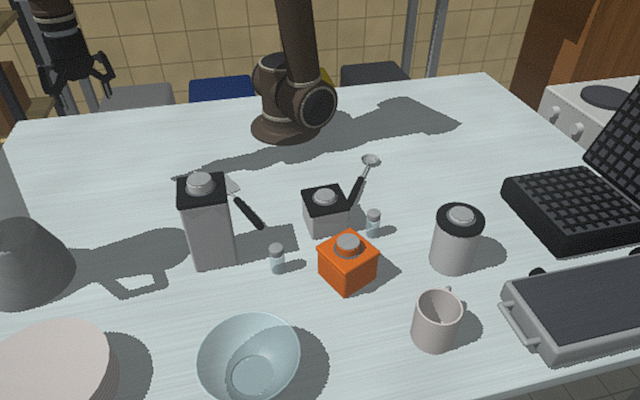

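View pics/top0.png

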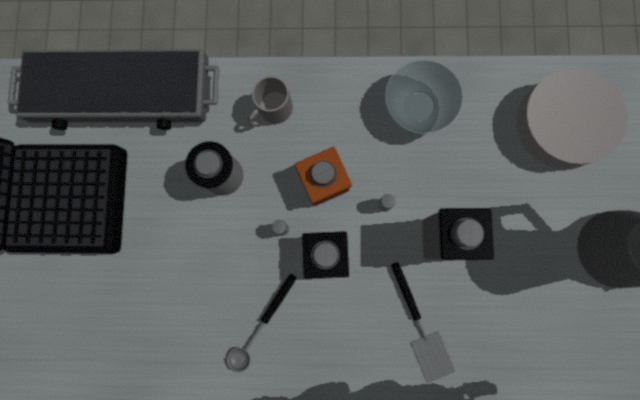

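The scene view shows the tall canister's button at about (200,182), the low one's at (325,195), the round one's at (461,214) and the orange look-alike at (347,244). In the top view they are at (467,233), (326,254), (208,163) and (322,173). Next I'll locate the button centres from both views.

```bash
cat >> h.py <<'E'
def buttons(name,p,d,seeds):
    """steel button disc near each seed pixel: grey blob at expected top heights"""
    W=world(name,d); out={}
    for k,(u,v,zlo,zhi) in seeds.items():
        g=p.min(-1).astype(int)
        m=(g>75)&(W[...,2]>zlo)&(W[...,2]<zhi)
        m[:, :max(0,u-30)]=0; m[:,u+30:]=0; m[:max(0,v-30)]=0; m[v+30:]=0
        n,l,s,c=cv2.connectedComponentsWithStats(m.astype(np.uint8))
        if n<2: out[k]=None; continue
        i=1+s[1:,4].argmax(); q=W[l==i]
        mid=(q.min(0)+q.max(0))/2
        out[k]=(s[i,4],q.mean(0).round(4),np.median(q[:,2]).round(4),np.ptp(q,axis=0).round(3),mid.round(4))
    return out
SE={"scene":{"tall":(200,182,.194,.225),"low":(325,195,.088,.12),"round":(461,214,.134,.16)},
    "top":{"tall":(467,233,.194,.225),"low":(326,254,.088,.12),"round":(208,163,.134,.16)}}
E
python3 - <<'E'
from h import *
for n in SE:
    f=np.load(n+".npz"); 
    for k,v in buttons(n,f["p"],f["d"],SE[n]).items(): print(n,k,v)
    W=world(n,f["d"])
    for k,(u,v,_,_) in SE[n].items(): print(k,W[v,u],f["p"][v,u])
    for x,y in [(280,180),(350,310)]: print("table",W[y,x])
E
```

```text
scene tall (np.int32(449), array([ 0.5275, -0.2432,  0.2078]), np.float64(0.2103), array([0.051, 0.047, 0.02 ]), array([ 0.5211, -0.2439,  0.2043]))
scene low (np.int32(242), array([0.4842, 0.0129, 0.0933]), np.float64(0.0937), array([0.049, 0.047, 0.009]), array([0.483 , 0.0135, 0.0925]))
scene round (np.int32(328), array([0.6632, 0.2483, 0.1391]), np.float64(0.1395), array([0.048, 0.046, 0.009]), array([0.6603, 0.2496, 0.1387]))
tall [ 0.53268345 -0.24186009  0.21049442] [149 154 158]
low [0.4871583  0.01257574 0.09501767] [149 154 153]
round [0.66474141 0.24575832 0.14055104] [151 156 157]
table [ 0.28218061 -0.06264063  0.00188888]
table [0.73472156 0.00217346 0.00241297]
top tall (np.int32(526), array([ 0.5199, -0.2447,  0.2105]), np.float64(0.2106), array([0.046, 0.045, 0.02 ]), array([ 0.5198, -0.245 ,  0.2045]))
top low (np.int32(398), array([0.4815, 0.0121, 0.093 ]), np.float64(0.0932), array([0.046, 0.045, 0.009]), array([0.4816, 0.0124, 0.093 ]))
top round (np.int32(392), array([0.6608, 0.2478, 0.1391]), np.float64(0.1391), array([0.044, 0.044, 0.009]), array([0.6608, 0.2483, 0.1388]))
tall [ 0.51931397 -0.23932562  0.21158377] [102 104 104]
low [0.48257331 0.01032255 0.09117108] [94 99 98]
round [0.6600578  0.24604777 0.1380702 ] [91 93 93]
table [ 0.6515883   0.11896758 -0.00207107]
table [ 0.36286908 -0.04117433  0.00103835]
```

Both views agree to about 2 mm with the given heights: tall (0.5205, -0.2445), top 0.210; low (0.482, 0.0125), top 0.093. The fingers will close and move to above the tall button.

servo_tool:
  targets:
    - [[40, -10, -10], [0, 0, 0], 255]
    - [[80, -20, -20], [0, 0, 0], 255]
    - [[125, -31, -20], [0, 0, 0], 255]
    - [[170, -42, -20], [0, 0, 0], 255]
    - [[215, -54, -20], [0, 0, 0], 255]
    - [[260, -65, -20], [0, 0, 0], 255]
    - [[305, -76, -20], [0, 0, 0], 255]
    - [[350, -87, -20], [0, 0, 0], 255]
    - [[382, -96, -20], [0, 0, 0], 255]
    - [[382, -96, -20], [0, 0, 0], 255]
  newtons: 60

```text
time: 1.1
position: [0.5225, -0.2419, 0.4234]
ee_rot: [-0.001, 0.979, 0.203, -0.0]
contact_force: [-0.9, 0.4, -0.2]
finger_gap: 0.0003
```

servo_tool:
  targets:
    - [[0, 0, 0], [0, 0, 0], 255]
    - [[0, 0, 0], [0, 0, 0], 255]

```text
time: 1.3
position: [0.5193, -0.2448, 0.4245]
ee_rot: [-0.0, 0.98, 0.2, -0.0]
contact_force: [-0.4, 0.2, 0.3]
finger_gap: 0.0001
```

servo_tool:
  targets:
    - [[1, 0, 20], [0, 0, 0], 255]
    - [[1, 0, 36], [0, 0, 0], 255]
    - [[1, 0, 42], [0, 0, 0], 255]
    - [[1, 0, 47], [0, 0, 0], 255]
    - [[1, 0, 52], [0, 0, 0], 255]
    - [[1, 0, 55], [0, 0, 0], 255]
    - [[1, 0, 57], [0, 0, 0], 255]
    - [[1, 0, 57], [0, 0, 0], 255]

```text
time: 2.1
position: [0.5208, -0.2442, 0.3679]
ee_rot: [0.0, 0.98, 0.2, 0.0]
contact_force: [-1.8, -0.9, 2.5]
finger_gap: -0.0
```

servo_tool:
  targets:
    - [[0, 0, 1], [0, 0, 0], 255]
    - [[0, 0, 2], [0, 0, 0], 255]
    - [[0, 0, 3], [0, 0, 0], 255]
    - [[0, 0, 3], [0, 0, 0], 255]
    - [[0, 0, 3], [0, 0, 0], 255]

```text
time: 2.6
position: [0.5209, -0.2441, 0.3648]
ee_rot: [0.0, 0.98, 0.201, 0.0]
contact_force: [0.5, -2.6, 3.5]
finger_gap: -0.0
```

servo_tool:
  targets:
    - [[0, 0, 1], [0, 0, 0], 255]
    - [[0, 0, 2], [0, 0, 0], 255]
    - [[0, 0, 2], [0, 0, 0], 255]

```text
time: 2.9
position: [0.5208, -0.244, 0.3635]
ee_rot: [0.0, 0.98, 0.201, 0.001]
contact_force: [-2.3, -2.1, 7.1]
finger_gap: -0.0002
```

servo_tool:
  targets:
    - [[0, 0, 1], [0, 0, 0], 255]
    - [[0, 0, 2], [0, 0, 0], 255]
    - [[0, 0, 2], [0, 0, 0], 255]

```text
time: 3.2
position: [0.5205, -0.2439, 0.3634]
ee_rot: [0.001, 0.98, 0.201, 0.001]
contact_force: [-5.4, -0.5, 17.3]
finger_gap: 0.0002
```

servo_tool:
  targets:
    - [[0, 0, -5], [0, 0, 0], 255]
    - [[0, 0, -12], [0, 0, 0], 255]
    - [[0, 0, -25], [0, 0, 0], 255]
    - [[0, 0, -45], [0, 0, 0], 255]
    - [[0, 0, -70], [0, 0, 0], 255]
    - [[0, 0, -70], [0, 0, 0], 255]
    - [[0, 0, -70], [0, 0, 0], 255]
    - [[0, 0, -70], [0, 0, 0], 255]

```text
time: 4.0
position: [0.5208, -0.2439, 0.4297]
ee_rot: [-0.001, 0.98, 0.201, -0.001]
contact_force: [-0.6, -0.5, -0.4]
finger_gap: 0.0002
```

```bash
cat > look.py <<'E'
from h import *
import sys
s=state(); print(s["time"],s["position"].round(4),s["ee_rot"].round(3),s["contact_force"].round(1))
SE["scene"]["low"]=(325,195,.086,.125);
for k in("scene","top"): a=list(SE[k]["tall"]); a[2]=.193; a[3]=.216; SE[k]["tall"]=tuple(a)
for n in("scene","top"):
    p,d=read_camera(n)
    for k,v in buttons(n,p,d,SE[n]).items(): print(n,k,v)
    if n=="scene": cv2.imwrite(f"pics/{sys.argv[1]}.png",cv2.resize(cv2.cvtColor(p[120:300,140:520],cv2.COLOR_RGB2BGR),None,fx=2,fy=2))
E
python3 look.py after_tall
```

```text
4.0 [ 0.5208 -0.2439  0.4297] [-0.001  0.98   0.201 -0.001] [-0.6 -0.5 -0.4]
scene tall (np.int32(347), array([ 0.5241, -0.2434,  0.1992]), np.float64(0.1997), array([0.051, 0.047, 0.009]), array([ 0.5217, -0.2437,  0.1977]))
scene low (np.int32(254), array([0.4861, 0.012 , 0.0931]), np.float64(0.0937), array([0.049, 0.049, 0.011]), array([0.4833, 0.0119, 0.0917]))
scene round (np.int32(329), array([0.6632, 0.2483, 0.1392]), np.float64(0.1396), array([0.046, 0.045, 0.008]), array([0.6617, 0.2491, 0.1382]))
top tall (np.int32(122), array([ 0.5342, -0.2382,  0.1992]), np.float64(0.1993), array([0.022, 0.034, 0.01 ]), array([ 0.5346, -0.2407,  0.1983]))
top low None
top round (np.int32(408), array([0.6604, 0.2482, 0.1389]), np.float64(0.1389), array([0.045, 0.044, 0.009]), array([0.6608, 0.2482, 0.1389]))
```

View pics/after_tall.png

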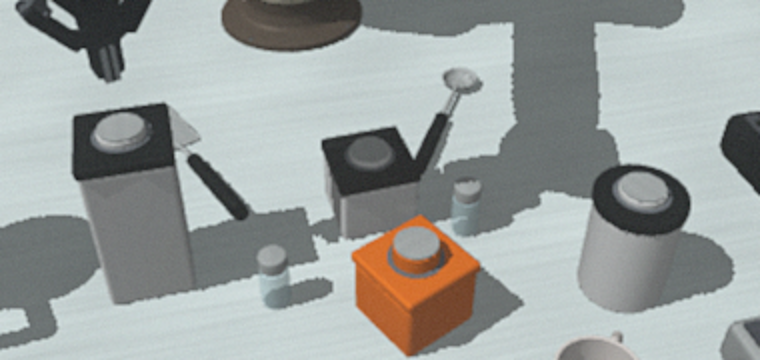

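The crop shows the tall button sunk at (120,130). It measures 0.1995, which is latched, and the force is back to zero. The low (370,152) and round (642,190) buttons are unchanged. The next move goes over the low one.

servo_tool:
  targets:
    - [[10, -40, 0], [0, 0, 0], 255]
    - [[20, -80, 0], [0, 0, 0], 255]
    - [[31, -120, 0], [0, 0, 0], 255]
    - [[41, -160, 0], [0, 0, 0], 255]
    - [[52, -200, 0], [0, 0, 0], 255]
    - [[60, -232, 0], [0, 0, 0], 255]
    - [[65, -251, 0], [0, 0, 0], 255]
    - [[65, -251, 40], [0, 0, 0], 255]
    - [[65, -251, 80], [0, 0, 0], 255]
    - [[65, -251, 120], [0, 0, 0], 255]

```text
time: 5.1
position: [0.4814, 0.0128, 0.309]
ee_rot: [-0.0, 0.98, 0.201, 0.0]
contact_force: [0.3, -0.2, -0.4]
finger_gap: -0.0001
```

servo_tool:
  targets:
    - [[0, 0, 10], [0, 0, 0], 255]
    - [[0, 0, 15], [0, 0, 0], 255]
    - [[0, 0, 15], [0, 0, 0], 255]
    - [[0, 0, 15], [0, 0, 0], 255]

```text
time: 5.5
position: [0.4826, 0.0123, 0.2975]
ee_rot: [0.0, 0.98, 0.2, 0.001]
contact_force: [0.4, -0.1, -0.1]
finger_gap: -0.0001
```

servo_tool:
  targets:
    - [[0, 0, 15], [0, 0, 0], 255]
    - [[0, 0, 26], [0, 0, 0], 255]
    - [[0, 0, 31], [0, 0, 0], 255]
    - [[0, 0, 34], [0, 0, 0], 255]
    - [[0, 0, 36], [0, 0, 0], 255]
    - [[0, 0, 37], [0, 0, 0], 255]
    - [[0, 0, 38], [0, 0, 0], 255]
    - [[0, 0, 39], [0, 0, 0], 255]
    - [[0, 0, 40], [0, 0, 0], 255]
    - [[0, 0, 40], [0, 0, 0], 255]

```text
time: 6.5
position: [0.4818, 0.0123, 0.2574]
ee_rot: [0.0, 0.98, 0.201, 0.001]
contact_force: [-6.4, -0.4, 14.9]
finger_gap: 0.0001
```

servo_tool:
  targets:
    - [[0, 0, 1], [0, 0, 0], 255]
    - [[0, 0, 1], [0, 0, 0], 255]
    - [[0, 0, 1], [0, 0, 0], 255]

```text
time: 6.8
position: [0.4817, 0.0123, 0.2574]
ee_rot: [0.0, 0.98, 0.201, 0.001]
contact_force: [-9.0, -1.4, 22.6]
finger_gap: -0.0
```

End stop reached (22 N, no further travel). Next: release straight up and look.

servo_tool:
  targets:
    - [[0, 0, -5], [0, 0, 0], 255]
    - [[0, 0, -12], [0, 0, 0], 255]
    - [[0, 0, -25], [0, 0, 0], 255]
    - [[0, 0, -50], [0, 0, 0], 255]
    - [[0, 0, -90], [0, 0, 0], 255]
    - [[0, 0, -130], [0, 0, 0], 255]
    - [[0, 0, -170], [0, 0, 0], 255]
    - [[-40, 0, -170], [0, 0, 0], 255]
    - [[-80, 0, -170], [0, 0, 0], 255]
    - [[-120, 0, -170], [0, 0, 0], 255]

```text
time: 7.8
position: [0.3706, -0.035, 0.4254]
ee_rot: [0.0, 0.98, 0.201, 0.0]
contact_force: [-0.3, -0.4, -1.3]
finger_gap: -0.0003
```

servo_tool:
  targets:
    - [[0, 0, 0], [0, 0, 0], 255]
    - [[0, 0, 0], [0, 0, 0], 255]
    - [[0, 0, 0], [0, 0, 0], 255]
    - [[0, 0, 0], [0, 0, 0], 255]

```text
time: 8.2
position: [0.3724, -0.0346, 0.4246]
ee_rot: [-0.0, 0.98, 0.201, -0.0]
contact_force: [0.3, -0.8, 0.3]
finger_gap: 0.0
```

```bash
python3 look.py after_low
```

```text
8.2 [ 0.3724 -0.0346  0.4246] [-0.     0.98   0.201 -0.   ] [ 0.3 -0.8  0.3]
scene tall (np.int32(346), array([ 0.5242, -0.2437,  0.1992]), np.float64(0.1998), array([0.05 , 0.046, 0.009]), array([ 0.5218, -0.2441,  0.1976]))
scene low (np.int32(357), array([0.488 , 0.0117, 0.1006]), np.float64(0.1039), array([0.066, 0.049, 0.022]), array([0.4746, 0.0124, 0.0969]))
scene round (np.int32(324), array([0.6632, 0.2483, 0.1391]), np.float64(0.1393), array([0.045, 0.046, 0.008]), array([0.6611, 0.2498, 0.1383]))
top tall (np.int32(509), array([ 0.5202, -0.2446,  0.1994]), np.float64(0.1994), array([0.049, 0.044, 0.01 ]), array([ 0.5214, -0.2445,  0.1983]))
top low (np.int32(419), array([0.4815, 0.0124, 0.1039]), np.float64(0.104), array([0.046, 0.044, 0.011]), array([0.4815, 0.0121, 0.104 ]))
top round (np.int32(404), array([0.6606, 0.2479, 0.139 ]), np.float64(0.139), array([0.044, 0.044, 0.01 ]), array([0.661 , 0.2484, 0.1391]))
```

View pics/after_low.png

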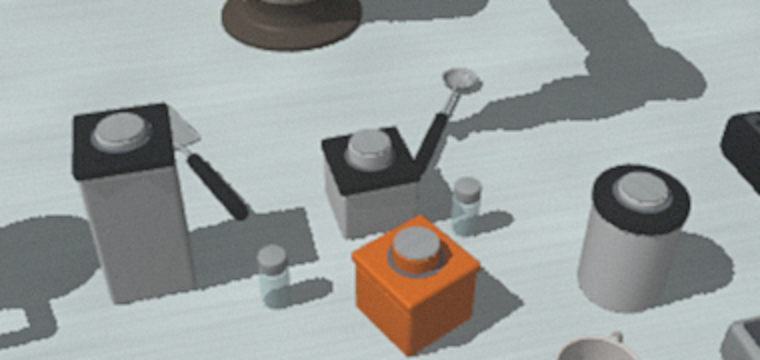

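The low button now stands raised at (370,148) with its top at 0.104. The tall button (120,130) is still latched at 0.1994, and the round one (642,190) is still at 0.139. None of the canisters has moved and the arm is clear.

```bash
python3 -c "from bench import close_job; print(close_job())"
```

```text
the job is handed in; nothing more can be done
None
```

I pressed the tall canister's button to its end stop so that it latched shut. I then pressed the low canister's button to its end stop and it sprang up. Each took one press.

In the last check, at 8.2 s, the cameras put the button tops at these heights:

| Canister | Measured | Expected |
|---|---|---|
| tall | 199.4 mm | 199 mm latched |
| low | 104.0 mm | 104 mm up |
| round | 139.0 mm | 139 mm latched (worked out from its lid height) |

- **Positions:** in the top view the tall, low and round canisters are all within about 1 mm of where they started, and all look upright.
- **Robot:** the arm is clear of everything, and the last force reading was under 1 N, about the level of its noise.
- **Disagreements:** no check failed. The scene camera's blob centres sit a few millimetres off the top camera's because they take in the button sides. Its button heights agree to within about 0.4 mm.

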